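# Show which bottle goes where, then call

### The job

Show a colleague watching on camera how to load the mixer: with the fingertips, point at the tallest bottle on the tray from straight above, 2 to 3 cm over its cap, and stay there for two seconds; then point in the same way at the empty ring seat on the mixer, 2 to 3 cm over its rim, for two seconds; then press the call button fully down and let it come up again. Do not touch or move any bottle or vial, the tray, the mixer, or the scissors, pen and beaker, lift nothing, and do not bring the fingers low over any other bottle or vial on the way.

Things in the scene. Friction and masses are not known exactly. Their poses are not given: they have to be found in the camera images.
- bottle_tall: the tallest of four closed amber glass bottles (paper label, white cap) standing on a shallow white tray: round, 36 mm across, 110 mm tall with its cap. Origin at the centre of its underside, z up. Loose. The four bottles change places on the tray.
- bottle_tall_cap (a point): centre of the top of the tallest bottle's cap, 110 mm above its underside
- bottle_stout: stout amber bottle, 50 mm across, 85 mm tall, loose on the same tray. Origin at the centre of its underside
- bottle_mid: amber bottle, 36 mm across, 72 mm tall, loose on the same tray. Origin at the centre of its underside
- bottle_small: smallest amber bottle, 32 mm across, 58 mm tall, loose on the same tray. Origin at the centre of its underside
- tray: white tray, 210 x 210 mm, rim 20 mm high, floor 5 mm thick, fixed to the table. The four bottles stand on it in a square, 104 mm apart. Origin at the centre of its underside
- mixer: white laboratory mixer, 240 x 240 mm, fixed, with a dark flat platform whose top is 85 mm above the table. On the platform stand four grey ring seats in a square, 90 mm apart; three hold a vial and one is empty. Origin at the centre of its underside; its front (blue knobs) faces its own -x
- seat_free: the empty seat on the mixer: a grey plastic ring, 46 mm outside, 33 mm inside, 18 mm high, fixed. Origin at the centre of its underside, on the platform. Any of the four places may be the empty one
- seat_free_mouth (a point): centre of the empty ring seat's mouth, level with its upper rim (18 mm above the platform, 103 mm above the table)
- vial_a: one of three equal amber vials, 28 mm across, 50 mm tall, each standing loose inside a ring seat on the mixer platform (its top is 135 mm above the table). Origin at the centre of its underside
- vial_b: one of three equal amber vials, 28 mm across, 50 mm tall, each standing loose inside a ring seat on the mixer platform (its top is 135 mm above the table). Origin at the centre of its underside
- vial_c: one of three equal amber vials, 28 mm across, 50 mm tall, each standing loose inside a ring seat on the mixer platform (its top is 135 mm above the table). Origin at the centre of its underside
- call (a joint): round push button of the call box: 0 is released, grows as it is pressed straight down, 0.006 m is fully down. A spring returns it; fully down takes about 5 N
- call_top (a point): centre of the top face of that white push button, 32 mm across, which faces up from the small grey call box (75 x 70 x 35 mm, fixed to the table, between tray and mixer); the point moves with the button
- scissors: scissors lying on the table near the robot, 160 mm long, 10 mm high, blue handles, loose. Origin on the table near the pivot
- beaker: small clear beaker, 64 mm across, 80 mm tall, loose, beyond the call box. Origin at the centre of its underside
- marker: marker pen lying on the table near the robot, 128 mm long, 16 mm high, loose. Origin on the table at its middle
There are look-alikes about, which are no part of the job. What is shaped like the bottle_mid but blue is not meant.

How it is judged:
On the way, in this order (a step that is already met when the one before it is completed fails the run):
1. pointing at the tallest bottle from just above its cap (horizontal distance between the grasp point and bottle_tall_cap below 0.025 m and z of the grasp point in the frame of bottle_tall_cap between 0.01 and 0.085 m), for 1.6 s.
2. pointing at the empty ring seat from just above it (horizontal distance between the grasp point and seat_free_mouth below 0.025 m and z of the grasp point in the frame of seat_free_mouth between 0.01 and 0.085 m), for 1.6 s.
3. call button pressed down (value of joint call above 0.0042 m), for 0.05 s.
At the end, for the whole second after the job is handed in: The call button is up again (under 1.5 mm) and every bottle, vial and loose thing stands where it was (within 12 mm; bottles and vials within 0.15 rad of upright) (value of joint call below 0.0015 m and distance of each of bottle_tall, bottle_stout, bottle_mid, bottle_small, vial_a, vial_b, vial_c, scissors, beaker, marker from where it was at the start of the episode below 0.012 m and angle between each of bottle_tall, bottle_stout, bottle_mid, bottle_small, vial_a, vial_b, vial_c's own z axis and vertical below 0.15 rad); the robot touches nothing.
It fails at once if a bottle or vial is touched (contact force between any of the fingers, the arm and bottle_tall above 0.5 N or contact force between any of the fingers, the arm and bottle_stout above 0.5 N or contact force between any of the fingers, the arm and bottle_mid above 0.5 N or contact force between any of the fingers, the arm and bottle_small above 0.5 N or contact force between any of the fingers, the arm and vial_a above 0.5 N or contact force between any of the fingers, the arm and vial_b above 0.5 N or contact force between any of the fingers, the arm and vial_c above 0.5 N).
It fails at once if the mixer, its empty seat or the tray is touched (contact force between any of the fingers, the arm and mixer above 0.5 N or contact force between any of the fingers, the arm and seat_free above 0.5 N or contact force between any of the fingers, the arm and tray above 0.5 N).
It fails at once if the scissors, pen or beaker is touched (contact force between any of the fingers, the arm and scissors above 0.5 N or contact force between any of the fingers, the arm and beaker above 0.5 N or contact force between any of the fingers, the arm and marker above 0.5 N).
It fails at once if a bottle, vial or other loose thing is moved or lifted (distance of any of bottle_tall, bottle_stout, bottle_mid, bottle_small, vial_a, vial_b, vial_c, scissors, beaker, marker from where it was at the start of the episode above 0.012 m).
It fails at once if the fingers come low over (point at) another bottle or vial: grasp point within 25 mm of its axis and less than 45 mm above its top ((horizontal distance between the grasp point and bottle_stout below 0.025 m and z of the grasp point in the frame of bottle_stout below 0.13 m) or (horizontal distance between the grasp point and bottle_mid below 0.025 m and z of the grasp point in the frame of bottle_mid below 0.117 m) or (horizontal distance between the grasp point and bottle_small below 0.025 m and z of the grasp point in the frame of bottle_small below 0.103 m) or (horizontal distance between the grasp point and vial_a below 0.025 m and z of the grasp point in the frame of vial_a below 0.095 m) or (horizontal distance between the grasp point and vial_b below 0.025 m and z of the grasp point in the frame of vial_b below 0.095 m) or (horizontal distance between the grasp point and vial_c below 0.025 m and z of the grasp point in the frame of vial_c below 0.095 m)).
It also fails if it takes over 61 s, if anything falls off the work surface, if the arm or the gripper's body presses on something with over 40 N, if the wrist force passes 120 N, or if a joint passes its speed limit or range.

### The arm

A 7-joint arm with a two-finger parallel gripper is mounted at the origin on the work surface. World frame = base frame: x ahead of the robot, y to its left, z up, the work surface at z = 0. Lengths are in m, angles in rad, forces in N, time in s.
With the tool pointing down it reaches from about 0.35 to 0.775 m from the base axis. Payload 3.1 kg.
Tool frame: the origin (TCP) lies at the very end of the fingers, on their centre line; the grasp point (between the pads) lies 19 mm behind it (bot.pinch_z is the distance from the TCP to the grasp point, in m); z points along the fingers, y is the line along which they close (so a half turn about z gives the same grasp; the last joint's range is limited). The gripper opens to 85 mm and grips with 20 to 120 N. Pads are 22 mm wide; open, the fingers measure 114 mm over their backs; the gripper's body (76 mm by 85 mm) begins 54 mm behind the grasp point. The pads swing forward as they close: fully open they stand 13 mm farther back than shut.
Start: joints at [1.18, 0.311, 0.014, 1.512, -0.004, 1.319, -0.027], TCP at [0.188, -0.517, 0.231] pointing down, gripper open.
Joint ranges: [-2.7, 2.7], [-0.3, 1.91], [-1.27, 1.3], [0.12, 2.57], [-1.44, 4.58], [0.2, 2.03], [-3.05, 3.05]. Speed limits (rad/s): [2.79, 2.79, 3.14, 3.14, 3.14, 3.14, 3.14].

### API

Orientations are given as a rotation vector (axis times angle).
In Python, from station import bot gives the robot as it stands. The module is installed in compiled form; this text tells all that it offers.
- The arm moves only by the tool send_rows, never from a script. Its argument "steps" is a list of rows, each an object with "travel": the shift along the tool's x, y, z in m, a list of three; "twist": the turn, a rotation vector about the tool's x, y, z in rad, a list of three; "grip": the gripper's target within -1 to 1 (shut at 1, half-way at 0, fully open at -1). A call has 1 to 10 rows; each row shifts and turns the commanded pose from where the row before left it, along the tool's axes as they then stand; what a row does not reach is not made up. A row lasts 1/8 s, in which the tool goes at most 62.5 mm and 10.7 degrees, less where a joint would pass 70% of its speed; a pose out of reach is approached as far as the arm can. A call with a gripper value outside its range is refused whole. The fingers move at their own pace and stop on an object; "force" is the grip in N (left out, the last holds). Time passes only in rows, so rows that do not move let the fingers close. It gives the time, the measured TCP pose, the force, the opening and the grip force at its end, in the units of the state.
- bot.state(): the state, without advancing time (a new reading comes with each control period).
- bot.camera(name): name is "scene" or "side" or "wrist"; returns the picture (420x560x3 uint8, red, green, blue); there is no depth.
- bot.calibration(name): a dict with "fx", "fy", "cx", "cy" (pixels), "extrinsics" (4x4, takes a point from world to camera coordinates); the wrist camera has in their place "hand_eye" (4x4, takes a point from camera to tool coordinates, whose origin is the TCP and whose axes are the flange's). Camera axes: x right, y down, z forward; pixel columns grow to the right and rows downward; lengths in m; the calibration is good to about 2 mm. A picture is of the moment at which its call begins: read the wrist's pose just before it. calibration takes no time and is no camera call.
- bot.close_job(): hands the job in; it is judged then, once.
The state is a dict: "t": time; "joints": joint angles; "qvel": joint speeds; "joint_efforts": joint torques, N m; "ee_pos": TCP position; "tool_rot": TCP orientation; "contact_force": force on the tool from outside, world axes, zero at the start; "torque": the same for the moment, N m; "grip_width": opening from 0.0 (shut) to 1.0 (fully open); "finger_force": force on a finger pad.
Only numpy, scipy, OpenCV 4.12 (cv2) and the standard library are available. Lean on these libraries where they do the work, as an engineer would, in place of code of your own. Each camera call takes 0.05 s, during which the arm holds its last target. There are 200 camera calls.

## Working session

There is one attempt and no reset: what is moved stays moved. The work goes in short steps, Python scripts to look and compute and a tool call to move; the robot and the scene stay as the last step left them, time stands still between calls to the robot, and variables do not carry over. Pictures are saved under pics/ and viewed, at most 10 in all, crops included, and the job is handed in when it is done.

Besides the shell and the picture viewer there is one more tool, called after ">>>" as name(argument=value, ...), one argument or row to a line, values as JSON. send_rows: Moves the arm, as the interface text tells. Its arguments: {"type":"object","properties":{"steps":{"type":"array","items":{"type":"object","properties":{"travel":{"type":"array","items":{"type":"number"}},"twist":{"type":"array","items":{"type":"number"}},"grip":{"type":"number"}}}},"force":{"type":"number"}},"required":["steps"]}

```bash
mkdir -p pics
python3 - <<'E'
from station import bot
import cv2
s=bot.state();print(s['t'],s['ee_pos'],s['tool_rot'],s['grip_width'],bot.pinch_z)
for n in("scene","side"):
    cv2.imwrite(f"pics/{n}1.png",bot.camera(n)[:,:,::-1])
    print(n,bot.calibration(n))
E
```

```text
0.0 [ 0.18771438 -0.51620427  0.23020597] [-3.09165254e+00 -5.44793698e-01  8.36019924e-04] 0.9963031282674947 0.0187
scene {'fx': 427.4840221514861, 'fy': 427.4840221514861, 'cx': 280.2527167986924, 'cy': 206.2647464279191, 'extrinsics': array([[-0.87046927,  0.49166603, -0.02340418,  0.46328497],
       [ 0.30215324,  0.49620202, -0.81393303, -0.10508789],
       [-0.38857002, -0.71557534, -0.58048709,  1.17994233],
       [ 0.        ,  0.        ,  0.        ,  1.        ]])}
side {'fx': 400.8757051976338, 'fy': 400.8757051976338, 'cx': 277.1161214275866, 'cy': 208.43885900320362, 'extrinsics': array([[ 0.99848529, -0.05491692, -0.00335592, -0.54132489],
       [-0.04159478, -0.71352627, -0.6993927 ,  0.14564285],
       [ 0.03601396,  0.69847291, -0.71472974,  0.81161369],
       [ 0.        ,  0.        ,  0.        ,  1.        ]])}
```

View pics/scene1.png

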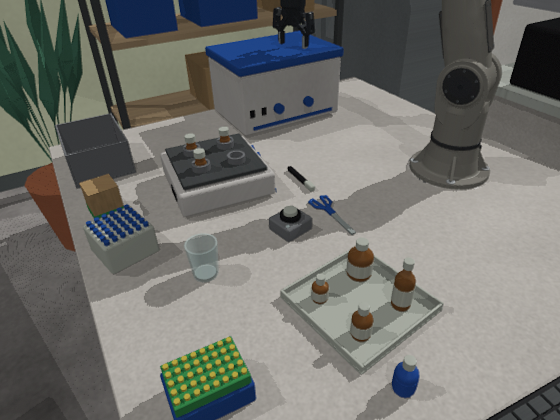

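View pics/side1.png

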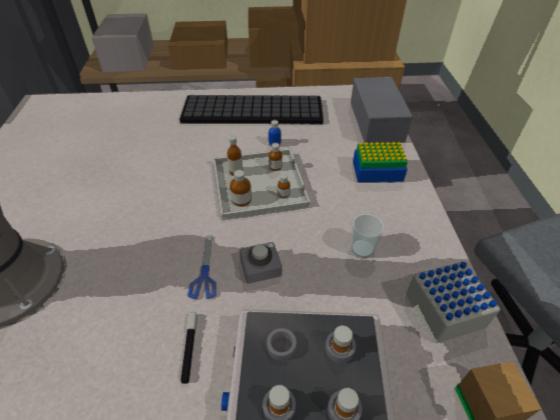

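The scene view shows the tall bottle's cap at about (408,265), the empty seat at (236,156) and the button at (290,212). In the side view they are at about (233,142), (281,343) and (260,252). I'll triangulate these.

Run:
```python
from station import bot
import cv2,numpy as np
C={n:bot.calibration(n) for n in("scene","side")}
def K(c):return np.array([[c['fx'],0,c['cx']],[0,c['fy'],c['cy']],[0,0,1]])
P={n:K(c)@c['extrinsics'][:3] for n,c in C.items()}
def atz(n,p,z):
    M=P[n];H=np.c_[M[:,0],M[:,1],M[:,2]*z+M[:,3]];q=np.linalg.solve(H,[*p,1]);return (q[:2]/q[2]).round(3)
for k,a,b,z in[("tall",(408,263),(233,141),.115),("stout",(362,243),(240,176),.09),("mid",(362,310),(275,149),.077),("small",(320,279),(284,180),.063),
 ("seat",(236,155),(281,342),.103),("btn",(290,211),(260,251),.05),("v1",(190,138),(346,395),.135),("v2",(224,131),(279,388),.135),("v3",(200,154),(343,334),.135),("beaker",(202,240),(367,222),.08)]:
    X=cv2.triangulatePoints(P['scene'],P['side'],np.array(a,float),np.array(b,float))[:,0]
    print(k,(X[:3]/X[3]).round(3),atz('scene',a,z),atz('side',b,z))
a=cv2.imread('pics/scene1.png');b=cv2.imread('pics/side1.png')
t=[cv2.resize(i[y-24:y+24,x-32:x+32],(266,200),interpolation=cv2.INTER_CUBIC) for i,x,y in((a,408,265),(a,236,156),(a,290,215),(b,233,145),(b,281,343),(b,260,255))]
cv2.imwrite('pics/crop.png',np.vstack([np.hstack(t[:3]),np.hstack(t[3:])]))
```

```text
tall [0.452 0.303 0.105] [0.46  0.311] [0.454 0.288]
stout [0.468 0.201 0.081] [0.473 0.209] [0.47 0.19]
mid [0.556 0.319 0.063] [0.565 0.327] [0.554 0.301]
small [0.57  0.215 0.051] [0.576 0.224] [0.569 0.201]
seat [ 0.537 -0.211  0.099] [ 0.54  -0.203] [ 0.537 -0.212]
btn [0.509 0.006 0.051] [0.509 0.005] [0.509 0.007]
v1 [ 0.619 -0.304  0.128] [ 0.624 -0.29 ] [ 0.616 -0.306]
v2 [ 0.53  -0.291  0.13 ] [ 0.535 -0.281] [ 0.529 -0.292]
v3 [ 0.628 -0.216  0.125] [ 0.632 -0.197] [ 0.626 -0.221]
beaker [0.725 0.04  0.085] [0.723 0.034] [0.727 0.045]
```

View pics/crop.png

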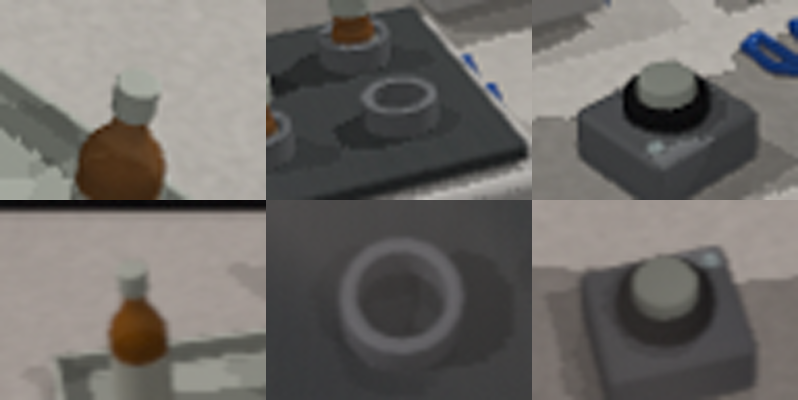

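The crops put the tall cap's top at scene (409.2,260.2) and side (233,136.6). The seat rim is at (236.2,155.3) and (281.2,341.9), and the button top at (290.5,210.7) and (260,251).

```bash
cat > h.py <<'E'
from station import bot
import cv2,numpy as np
from scipy.spatial.transform import Rotation as R
def st():
    s=bot.state();return s,np.array(s['ee_pos']),R.from_rotvec(s['tool_rot'])
def to(*pts):
    s,p,r=st();print(s['t'],p.round(4),s['tool_rot'].round(3),s['grip_width'],s['contact_force'].round(1))
    for q in pts:
        d=r.inv().apply(np.array(q)-p);print(q,d.round(4),np.linalg.norm(d).round(3));p=np.array(q)
E
python3 - <<'E'
from h import *
C={n:bot.calibration(n) for n in("scene","side")}
P={n:np.array([[c['fx'],0,c['cx']],[0,c['fy'],c['cy']],[0,0,1]])@c['extrinsics'][:3] for n,c in C.items()}
for a,b in(((409.2,260.2),(233,136.6)),((236.2,155.3),(281.2,341.9)),((290.5,210.7),(260,251))):
    X=cv2.triangulatePoints(P['scene'],P['side'],np.array(a),np.array(b))[:,0];print((X[:3]/X[3]).round(4))
to((.188,-.516,.32),(.45,-.3,.32),(.5,0,.32),(.455,.305,.32))
E
```

```text
[0.4535 0.3064 0.1147]
[ 0.5371 -0.2099  0.0982]
[0.4157 0.1162 0.4328]
0.1 [ 0.1878 -0.5163  0.2303] [-3.092e+00 -5.450e-01  1.000e-03] 1.0006156035269977 [-1.  -0.6  0.7]
(0.188, -0.516, 0.32) [ 0.0003 -0.0004 -0.0897] 0.09
(0.45, -0.3, 0.32) [ 3.200e-01 -1.134e-01  2.000e-04] 0.34
(0.5, 0, 0.32) [ 0.1495 -0.2648  0.0006] 0.304
(0.455, 0.305, 0.32) [ 0.062  -0.302   0.0006] 0.308
```

>>> send_rows(
  steps=[
    {"travel": [0, 0, -0.045], "twist": [0, 0, 0], "grip": 1},
    {"travel": [0, 0, -0.045], "twist": [0, 0, 0], "grip": 1},
    {"travel": [0.04, -0.0142, 0], "twist": [0, 0, 0], "grip": 1},
    {"travel": [0.04, -0.0142, 0], "twist": [0, 0, 0], "grip": 1},
    {"travel": [0.04, -0.0142, 0], "twist": [0, 0, 0], "grip": 1},
    {"travel": [0.04, -0.0142, 0], "twist": [0, 0, 0], "grip": 1},
    {"travel": [0.04, -0.0142, 0], "twist": [0, 0, 0], "grip": 1},
    {"travel": [0.04, -0.0142, 0], "twist": [0, 0, 0], "grip": 1},
    {"travel": [0.04, -0.0142, 0], "twist": [0, 0, 0], "grip": 1},
    {"travel": [0.04, -0.0142, 0], "twist": [0, 0, 0], "grip": 1},
  ],
)

```text
t: 1.35
ee_pos: [0.4506, -0.2997, 0.3208]
tool_rot: [-3.093, -0.545, 0.001]
contact_force: [0.3, -0.8, -0.1]
grip_width: 0.002
finger_force: 0.0
```

>>> send_rows(
  steps=[
    {"travel": [0.0187, -0.033, 0], "twist": [0, 0, 0], "grip": 1},
    {"travel": [0.0187, -0.033, 0], "twist": [0, 0, 0], "grip": 1},
    {"travel": [0.0187, -0.033, 0], "twist": [0, 0, 0], "grip": 1},
    {"travel": [0.0187, -0.033, 0], "twist": [0, 0, 0], "grip": 1},
    {"travel": [0.0187, -0.033, 0], "twist": [0, 0, 0], "grip": 1},
    {"travel": [0.0187, -0.033, 0], "twist": [0, 0, 0], "grip": 1},
    {"travel": [0.0187, -0.033, 0], "twist": [0, 0, 0], "grip": 1},
    {"travel": [0.0187, -0.033, 0], "twist": [0, 0, 0], "grip": 1},
  ],
)

```text
t: 2.35
ee_pos: [0.5, -0.0004, 0.3208]
tool_rot: [-3.094, -0.545, 0.002]
contact_force: [-0.3, -0.8, -0.5]
grip_width: -0.001
finger_force: 0.0
```

>>> send_rows(
  steps=[
    {"travel": [0.0078, -0.0378, 0], "twist": [0, 0, 0], "grip": 1},
    {"travel": [0.0078, -0.0378, 0], "twist": [0, 0, 0], "grip": 1},
    {"travel": [0.0078, -0.0378, 0], "twist": [0, 0, 0], "grip": 1},
    {"travel": [0.0078, -0.0378, 0], "twist": [0, 0, 0], "grip": 1},
    {"travel": [0.0078, -0.0378, 0], "twist": [0, 0, 0], "grip": 1},
    {"travel": [0.0078, -0.0378, 0], "twist": [0, 0, 0], "grip": 1},
    {"travel": [0.0078, -0.0378, 0], "twist": [0, 0, 0], "grip": 1},
    {"travel": [0, 0, 0], "twist": [0, 0, 0], "grip": 1},
  ],
)

```text
t: 3.35
ee_pos: [0.4588, 0.2697, 0.3207]
tool_rot: [-3.089, -0.557, 0.003]
contact_force: [-0.8, -0.2, 1.2]
grip_width: 0.001
finger_force: 0.0
```

Run:
```python
from h import *
to((.454,.306,.25),(.454,.306,.14))
c=bot.calibration('wrist');s,p,r=st();cv2.imwrite('pics/w1.png',bot.camera('wrist')[:,:,::-1])
T=c['hand_eye'];X=r.inv().apply(np.array([[.454,.306,.115],[.47,.201,.09]])-p);Y=(X-T[:3,3])@T[:3,:3]
print((Y[:,:2]/Y[:,2:]*[c['fx'],c['fy']]+[c['cx'],c['cy']]).round(1),s['joints'].round(2))
```

```text
3.35 [0.4588 0.2697 0.3207] [-3.089e+00 -5.570e-01  3.000e-03] 0.000562380623409755 [-0.8 -0.2  1.2]
(0.454, 0.306, 0.25) [ 0.0083 -0.0355  0.0707] 0.08
(0.454, 0.306, 0.14) [0.0002 0.0003 0.11  ] 0.11
[[245.5 172.4]
 [340.  187.7]] [-0.13  0.29 -0.58  1.36  0.16  1.53 -1.91]
```

View pics/w1.png

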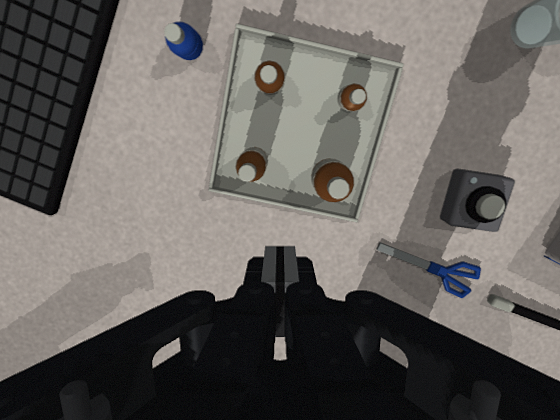

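The wrist view shows the tall cap at (247,173), within 2 px of the prediction, so I can go down.

>>> send_rows(
  steps=[
    {"travel": [0.0042, -0.0178, 0.01], "twist": [0, 0, 0], "grip": 1},
    {"travel": [0.0042, -0.0178, 0.02], "twist": [0, 0, 0], "grip": 1},
    {"travel": [0, 0, 0.04], "twist": [0, 0, 0], "grip": 1},
    {"travel": [0, 0, 0.04], "twist": [0, 0, 0], "grip": 1},
    {"travel": [0, 0, 0.03], "twist": [0, 0, 0], "grip": 1},
    {"travel": [0, 0, 0.025], "twist": [0, 0, 0], "grip": 1},
    {"travel": [0, 0, 0.015], "twist": [0, 0, 0], "grip": 1},
    {"travel": [0, 0, 0], "twist": [0, 0, 0], "grip": 1},
  ],
)

```text
t: 4.4
ee_pos: [0.4568, 0.3006, 0.1403]
tool_rot: [3.093, 0.543, -0.003]
contact_force: [0.4, -0.2, -0.8]
grip_width: 0.004
finger_force: 0.0
```

>>> send_rows(
  steps=[
    {"travel": [0, 0, 0], "twist": [0, 0, 0], "grip": 1},
    {"travel": [0, 0, 0], "twist": [0, 0, 0], "grip": 1},
    {"travel": [0, 0, 0], "twist": [0, 0, 0], "grip": 1},
    {"travel": [0, 0, 0], "twist": [0, 0, 0], "grip": 1},
    {"travel": [0, 0, 0], "twist": [0, 0, 0], "grip": 1},
    {"travel": [0, 0, 0], "twist": [0, 0, 0], "grip": 1},
    {"travel": [0, 0, 0], "twist": [0, 0, 0], "grip": 1},
    {"travel": [0, 0, 0], "twist": [0, 0, 0], "grip": 1},
    {"travel": [0, 0, 0], "twist": [0, 0, 0], "grip": 1},
  ],
)

```text
t: 5.52
ee_pos: [0.4568, 0.3021, 0.1413]
tool_rot: [3.094, 0.545, -0.0]
contact_force: [0.0, -0.9, -0.5]
grip_width: 0.001
finger_force: 0.0
```

Run:
```python
from h import *
to((.454,.306,.14))
cv2.imwrite('pics/s2.png',np.hstack([cv2.resize(bot.camera(n)[y:y+150,x:x+200,::-1],(400,300)) for n,x,y in(('scene',310,170),('side',130,50))]))
to((.454,.306,.32),(.5,0,.32),(.537,-.209,.26),(.537,-.209,.128))
```

```text
5.525 [0.4568 0.3021 0.1413] [ 3.094  0.545 -0.   ] 0.0005684664031966769 [ 0.  -0.9 -0.5]
(0.454, 0.306, 0.14) [-0.0014 -0.0046  0.0013] 0.005
5.625 [0.4568 0.3022 0.1413] [ 3.094  0.545 -0.   ] 0.0007437639387878243 [ 0.   0.  -0.1]
(0.454, 0.306, 0.32) [-0.0013 -0.0046 -0.1787] 0.179
(0.5, 0, 0.32) [-0.0614  0.3033  0.    ] 0.309
(0.537, -0.209, 0.26) [-0.0367  0.2091  0.06  ] 0.221
(0.537, -0.209, 0.128) [ 0.    -0.     0.132] 0.132
```

View pics/s2.png

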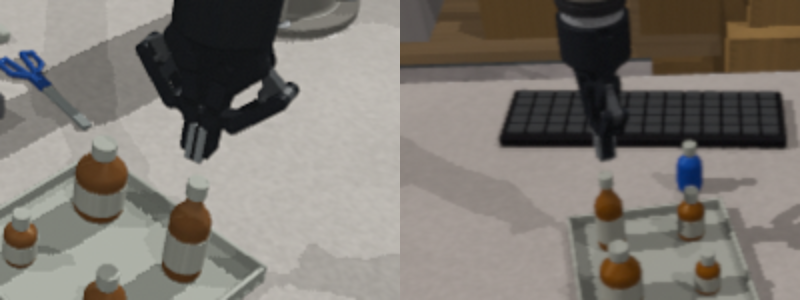

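The fingertips are straight over the tall cap with a gap of about 2.5 cm. I'll nudge onto the centre and finish the hold.

>>> send_rows(
  steps=[
    {"travel": [-0.001, -0.004, 0], "twist": [0, 0, 0], "grip": 1},
    {"travel": [0, 0, 0], "twist": [0, 0, 0], "grip": 1},
    {"travel": [0, 0, 0], "twist": [0, 0, 0], "grip": 1},
    {"travel": [0, 0, 0], "twist": [0, 0, 0], "grip": 1},
    {"travel": [0, 0, 0], "twist": [0, 0, 0], "grip": 1},
    {"travel": [0, 0, 0], "twist": [0, 0, 0], "grip": 1},
    {"travel": [0, 0, 0], "twist": [0, 0, 0], "grip": 1},
    {"travel": [0, 0, 0], "twist": [0, 0, 0], "grip": 1},
    {"travel": [0, 0, 0], "twist": [0, 0, 0], "grip": 1},
    {"travel": [0, 0, 0], "twist": [0, 0, 0], "grip": 1},
  ],
)

```text
t: 6.88
ee_pos: [0.4545, 0.3056, 0.1413]
tool_rot: [3.094, 0.545, 0.0]
contact_force: [0.1, -0.8, -0.4]
grip_width: -0.0
finger_force: 0.0
```

>>> send_rows(
  steps=[
    {"travel": [0, 0, 0], "twist": [0, 0, 0], "grip": 1},
    {"travel": [0, 0, 0], "twist": [0, 0, 0], "grip": 1},
    {"travel": [0, 0, 0], "twist": [0, 0, 0], "grip": 1},
    {"travel": [0, 0, 0], "twist": [0, 0, 0], "grip": 1},
    {"travel": [0, 0, 0], "twist": [0, 0, 0], "grip": 1},
    {"travel": [0, 0, 0], "twist": [0, 0, 0], "grip": 1},
    {"travel": [0, 0, -0.045], "twist": [0, 0, 0], "grip": 1},
    {"travel": [0, 0, -0.045], "twist": [0, 0, 0], "grip": 1},
    {"travel": [0, 0, -0.045], "twist": [0, 0, 0], "grip": 1},
    {"travel": [0, 0, -0.045], "twist": [0, 0, 0], "grip": 1},
  ],
)

```text
t: 8.12
ee_pos: [0.4544, 0.3055, 0.3229]
tool_rot: [-3.094, -0.545, -0.001]
contact_force: [0.7, 0.6, 0.3]
grip_width: 0.0
finger_force: 0.0
```

>>> send_rows(
  steps=[
    {"travel": [-0.0077, 0.0379, 0], "twist": [0, 0, 0], "grip": 1},
    {"travel": [-0.0077, 0.0379, 0], "twist": [0, 0, 0], "grip": 1},
    {"travel": [-0.0077, 0.0379, 0], "twist": [0, 0, 0], "grip": 1},
    {"travel": [-0.0077, 0.0379, 0], "twist": [0, 0, 0], "grip": 1},
    {"travel": [-0.0077, 0.0379, 0], "twist": [0, 0, 0], "grip": 1},
    {"travel": [-0.0077, 0.0379, 0], "twist": [0, 0, 0], "grip": 1},
    {"travel": [-0.0077, 0.0379, 0], "twist": [0, 0, 0], "grip": 1},
    {"travel": [-0.0077, 0.0379, 0], "twist": [0, 0, 0], "grip": 1},
  ],
)

```text
t: 9.12
ee_pos: [0.5003, -0.0016, 0.3214]
tool_rot: [3.094, 0.546, 0.001]
contact_force: [0.5, -0.1, -1.1]
grip_width: 0.002
finger_force: 0.0
```

>>> send_rows(
  steps=[
    {"travel": [-0.007, 0.04, 0], "twist": [0, 0, 0], "grip": 1},
    {"travel": [-0.007, 0.04, 0], "twist": [0, 0, 0], "grip": 1},
    {"travel": [-0.007, 0.04, 0], "twist": [0, 0, 0], "grip": 1},
    {"travel": [-0.007, 0.04, 0], "twist": [0, 0, 0], "grip": 1},
    {"travel": [0, 0, 0], "twist": [0, 0, 0], "grip": 1},
  ],
)

```text
t: 9.75
ee_pos: [0.5281, -0.1654, 0.3204]
tool_rot: [3.094, 0.533, -0.003]
contact_force: [0.2, -0.3, 0.7]
grip_width: -0.002
finger_force: 0.0
```

Run:
```python
from h import *
to((.537,-.209,.26),(.537,-.209,.128))
c=bot.calibration('wrist');s,p,r=st();cv2.imwrite('pics/w2.png',bot.camera('wrist')[:,:,::-1])
T=c['hand_eye'];X=r.inv().apply(np.array([[.537,-.209,.103],[.509,.006,.05]])-p);Y=(X-T[:3,3])@T[:3,:3]
print((Y[:,:2]/Y[:,2:]*[c['fx'],c['fy']]+[c['cx'],c['cy']]).round(1),s['joints'].round(2))
```

```text
9.75 [ 0.5281 -0.1654  0.3204] [ 3.094e+00  5.330e-01 -3.000e-03] -0.002165002028929664 [ 0.2 -0.3  0.7]
(0.537, -0.209, 0.26) [-0.006   0.044   0.0605] 0.075
(0.537, -0.209, 0.128) [ 0.0003 -0.0002  0.132 ] 0.132
[[319.3 183.5]
 [139.4 137.7]] [ 0.5   0.31 -0.31  1.31  0.1   1.54 -1.03]
```

View pics/w2.png

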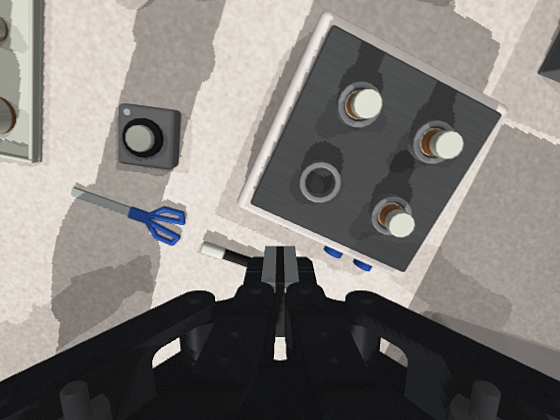

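The wrist view shows the empty seat at (320,183) and the button at (139,138), both matching the predictions.

>>> send_rows(
  steps=[
    {"travel": [-0.003, 0.022, 0.01], "twist": [0, 0, 0], "grip": 1},
    {"travel": [-0.003, 0.022, 0.02], "twist": [0, 0, 0], "grip": 1},
    {"travel": [0, 0, 0.04], "twist": [0, 0, 0], "grip": 1},
    {"travel": [0, 0, 0.04], "twist": [0, 0, 0], "grip": 1},
    {"travel": [0, 0, 0.035], "twist": [0, 0, 0], "grip": 1},
    {"travel": [0, 0, 0.025], "twist": [0, 0, 0], "grip": 1},
    {"travel": [0, 0, 0.02], "twist": [0, 0, 0], "grip": 1},
    {"travel": [0, 0, 0], "twist": [0, 0, 0], "grip": 1},
  ],
)

```text
t: 10.8
ee_pos: [0.5355, -0.2042, 0.1279]
tool_rot: [-3.091, -0.544, 0.009]
contact_force: [-0.2, -0.6, 0.6]
grip_width: -0.002
finger_force: 0.0
```

Run:
```python
from h import *
to((.537,-.209,.128))
cv2.imwrite('pics/s3.png',np.hstack([cv2.resize(bot.camera(n)[y:y+150,x:x+200,::-1],(400,300)) for n,x,y in(('scene',140,70),('side',190,270))]))
```

```text
10.8 [ 0.5355 -0.2042  0.1279] [-3.091 -0.544  0.009] -0.0023985922315747526 [-0.2 -0.6  0.6]
(0.537, -0.209, 0.128) [-0.0003  0.005  -0.0001] 0.005
```

View pics/s3.png

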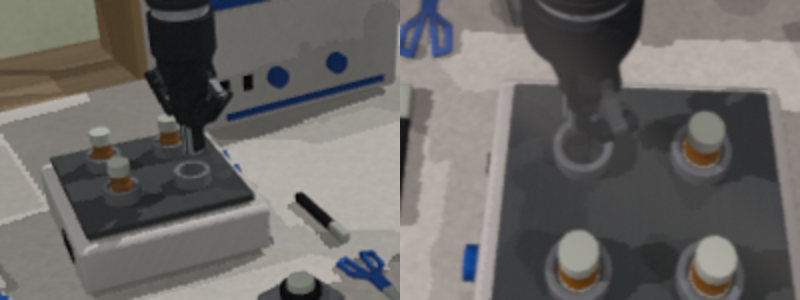

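The fingertips are directly over the empty seat and clear of the vials. Next I hold for over 2 s, lift and move over the button.

>>> send_rows(
  steps=[
    {"travel": [0, 0.004, 0], "twist": [0, 0, 0], "grip": 1},
    {"travel": [0, 0, 0], "twist": [0, 0, 0], "grip": 1},
    {"travel": [0, 0, 0], "twist": [0, 0, 0], "grip": 1},
    {"travel": [0, 0, 0], "twist": [0, 0, 0], "grip": 1},
    {"travel": [0, 0, 0], "twist": [0, 0, 0], "grip": 1},
    {"travel": [0, 0, 0], "twist": [0, 0, 0], "grip": 1},
    {"travel": [0, 0, 0], "twist": [0, 0, 0], "grip": 1},
    {"travel": [0, 0, 0], "twist": [0, 0, 0], "grip": 1},
    {"travel": [0, 0, 0], "twist": [0, 0, 0], "grip": 1},
    {"travel": [0, 0, 0], "twist": [0, 0, 0], "grip": 1},
  ],
)

```text
t: 12.15
ee_pos: [0.5394, -0.2075, 0.1313]
tool_rot: [3.094, 0.545, -0.0]
contact_force: [-0.4, 1.1, -1.1]
grip_width: 0.002
finger_force: 0.0
```

>>> send_rows(
  steps=[
    {"travel": [0, 0, 0], "twist": [0, 0, 0], "grip": 1},
    {"travel": [0, 0, 0], "twist": [0, 0, 0], "grip": 1},
    {"travel": [0, 0, 0], "twist": [0, 0, 0], "grip": 1},
    {"travel": [0, 0, 0], "twist": [0, 0, 0], "grip": 1},
    {"travel": [0, 0, 0], "twist": [0, 0, 0], "grip": 1},
    {"travel": [0, 0, 0], "twist": [0, 0, 0], "grip": 1},
    {"travel": [0, 0, 0], "twist": [0, 0, 0], "grip": 1},
    {"travel": [0, 0, 0], "twist": [0, 0, 0], "grip": 1},
    {"travel": [0, 0, -0.045], "twist": [0, 0, 0], "grip": 1},
    {"travel": [0, 0, -0.045], "twist": [0, 0, 0], "grip": 1},
  ],
)

```text
t: 13.4
ee_pos: [0.5389, -0.2074, 0.2218]
tool_rot: [-3.093, -0.545, 0.002]
contact_force: [0.2, -0.3, -0.1]
grip_width: 0.001
finger_force: 0.0
```

Run:
```python
from h import *
to((.509,.006,.2),(.509,.006,.06),(.509,.006,.045))
```

```text
13.4 [ 0.5389 -0.2074  0.2218] [-3.093e+00 -5.450e-01  2.000e-03] 0.0009418352496282881 [ 0.2 -0.3 -0.1]
(0.509, 0.006, 0.2) [ 0.0448 -0.2107  0.022 ] 0.217
(0.509, 0.006, 0.06) [0.0002 0.0002 0.14  ] 0.14
(0.509, 0.006, 0.045) [0.    0.    0.015] 0.015
```

>>> send_rows(
  steps=[
    {"travel": [0.0075, -0.0351, 0], "twist": [0, 0, 0], "grip": 1},
    {"travel": [0.0075, -0.0351, 0], "twist": [0, 0, 0], "grip": 1},
    {"travel": [0.0075, -0.0351, 0], "twist": [0, 0, 0], "grip": 1},
    {"travel": [0.0075, -0.0351, 0], "twist": [0, 0, 0], "grip": 1},
    {"travel": [0.0075, -0.0351, 0], "twist": [0, 0, 0], "grip": 1},
    {"travel": [0.0075, -0.0351, 0], "twist": [0, 0, 0], "grip": 1},
    {"travel": [0, 0, 0.04], "twist": [0, 0, 0], "grip": 1},
    {"travel": [0, 0, 0.04], "twist": [0, 0, 0], "grip": 1},
    {"travel": [0, 0, 0.04], "twist": [0, 0, 0], "grip": 1},
    {"travel": [0, 0, 0.03], "twist": [0, 0, 0], "grip": 1},
  ],
)

```text
t: 14.65
ee_pos: [0.509, 0.0057, 0.0697]
tool_rot: [-3.094, -0.545, 0.002]
contact_force: [0.1, -0.1, 0.4]
grip_width: 0.003
finger_force: 0.0
```

>>> send_rows(
  steps=[
    {"travel": [0, 0, 0], "twist": [0, 0, 0], "grip": 1},
    {"travel": [0, 0, 0], "twist": [0, 0, 0], "grip": 1},
    {"travel": [0, 0, 0], "twist": [0, 0, 0], "grip": 1},
  ],
)

```text
t: 15.02
ee_pos: [0.5113, 0.0059, 0.073]
tool_rot: [3.093, 0.545, 0.006]
contact_force: [-0.4, 0.5, 1.1]
grip_width: 0.001
finger_force: 0.0
```

Run:
```python
from h import *
to((.509,.006,.06))
cv2.imwrite('pics/s4.png',np.hstack([cv2.resize(bot.camera(n)[y:y+75,x:x+100,::-1],(400,300)) for n,x,y in(('scene',240,170),('side',210,205))]))
```

```text
15.025 [0.5113 0.0059 0.073 ] [3.093 0.545 0.006] 0.0014192149122556471 [-0.4  0.5  1.1]
(0.509, 0.006, 0.06) [-0.0022 -0.0009  0.013 ] 0.013
```

View pics/s4.png

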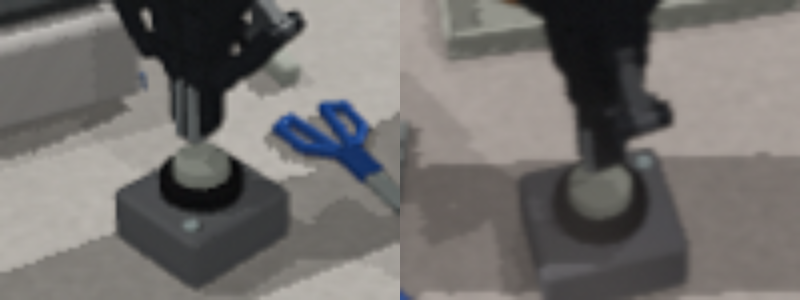

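The fingertips hang just above the button's centre, so I'll press in small steps and watch the force.

>>> send_rows(
  steps=[
    {"travel": [-0.002, 0, 0.01], "twist": [0, 0, 0], "grip": 1},
    {"travel": [0, 0, 0.008], "twist": [0, 0, 0], "grip": 1},
    {"travel": [0, 0, 0.003], "twist": [0, 0, 0], "grip": 1},
    {"travel": [0, 0, 0], "twist": [0, 0, 0], "grip": 1},
  ],
)

```text
t: 15.62
ee_pos: [0.5077, 0.0048, 0.0511]
tool_rot: [3.093, 0.545, -0.001]
contact_force: [-3.3, -1.0, 9.5]
grip_width: 0.001
finger_force: 4.4
```

>>> send_rows(
  steps=[
    {"travel": [0, 0, 0.003], "twist": [0, 0, 0], "grip": 1},
    {"travel": [0, 0, 0], "twist": [0, 0, 0], "grip": 1},
  ],
)

```text
t: 15.88
ee_pos: [0.5078, 0.0049, 0.0507]
tool_rot: [3.092, 0.545, -0.001]
contact_force: [-8.1, -1.0, 25.7]
grip_width: -0.003
finger_force: 13.1
```

Run:
```python
from h import *
to((.509,.006,.06))
cv2.imwrite('pics/s5.png',np.hstack([cv2.resize(bot.camera(n)[y:y+75,x:x+100,::-1],(400,300)) for n,x,y in(('scene',240,170),('side',210,205))]))
```

```text
15.875 [0.5078 0.0049 0.0507] [ 3.092e+00  5.450e-01 -1.000e-03] -0.0027885711623120875 [-8.1 -1.  25.7]
(0.509, 0.006, 0.06) [ 0.0015 -0.0007 -0.0093] 0.009
```

View pics/s5.png

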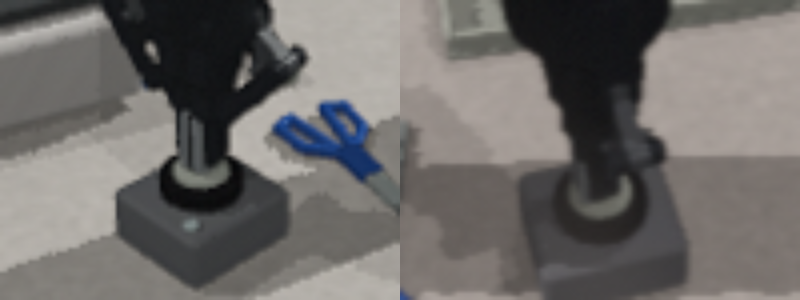

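The button has sunk almost level with its black collar, which together with the stiff 26 N means it is fully down. I'll release and lift clear.

>>> send_rows(
  steps=[
    {"travel": [0, 0, -0.01], "twist": [0, 0, 0], "grip": 1},
    {"travel": [0, 0, -0.03], "twist": [0, 0, 0], "grip": 1},
    {"travel": [0, 0, -0.045], "twist": [0, 0, 0], "grip": 1},
    {"travel": [0, 0, -0.045], "twist": [0, 0, 0], "grip": 1},
    {"travel": [0, 0, -0.045], "twist": [0, 0, 0], "grip": 1},
    {"travel": [0, 0, 0], "twist": [0, 0, 0], "grip": 1},
    {"travel": [0, 0, 0], "twist": [0, 0, 0], "grip": 1},
    {"travel": [0, 0, 0], "twist": [0, 0, 0], "grip": 1},
  ],
)

```text
t: 16.98
ee_pos: [0.5066, 0.0049, 0.2203]
tool_rot: [-3.093, -0.545, 0.006]
contact_force: [0.1, -0.1, -0.1]
grip_width: 0.003
finger_force: 0.0
```

Run:
```python
from h import *
to()
cv2.imwrite('pics/s6.png',bot.camera('scene')[:,:,::-1])
```

```text
16.975 [0.5066 0.0049 0.2203] [-3.093 -0.545  0.006] 0.0032402723129116317 [ 0.1 -0.1 -0.1]
```

View pics/s6.png

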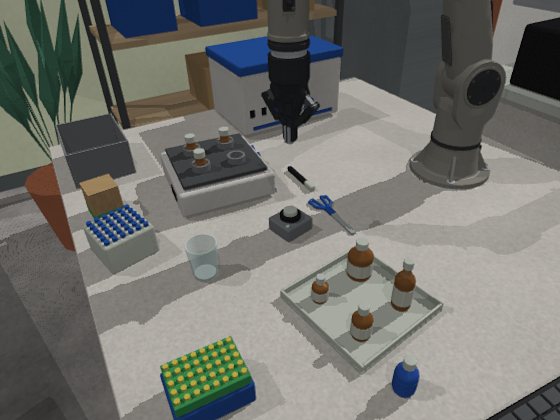

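The button is up again at (290,212) and everything stands where it was.

```bash
python3 -c "
from station import bot
print(bot.close_job())"
```

```text
the job is handed in; nothing more can be done
None
```

I pointed at the tall bottle and then at the empty seat for over two seconds each, pressed the call button fully down and let it come up, and handed the job in at about 17 s; the last picture shows nothing moved, but the hand-in returned no verdict.

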